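# Roll the canister into its taped bay

## Robot

A 7-joint arm with a two-finger parallel gripper is mounted at the origin on the work surface. World frame = base frame: x ahead of the robot, y to its left, z up, the work surface at z = 0. Lengths are in mm, angles in rad, forces in N, time in s.
With the tool pointing down it reaches from about 400 to 875 mm from the base axis. Payload 4.4 kg.
Tool frame: the origin (TCP) lies midway between the tips of the shut fingers; the grasp point (between the pads) lies 19 mm behind it; z points along the fingers, y is the line along which they close (so a half turn about z gives the same grasp; the last joint's range is limited). The gripper opens to 85 mm and grips with 20 to 120 N. Pads are 22 mm wide; open, the fingers measure 114 mm over their backs; the gripper's body (76 mm by 85 mm) begins 54 mm behind the grasp point. The pads swing forward as they close: fully open they stand 13 mm farther back than shut.
Start: joints at [1.067, 0.628, 0.038, 1.517, -0.027, 0.996, -0.02], TCP at [275.594, -588.698, 231.313] pointing down, gripper open.
Joint ranges: [-3.06, 3.06], [-0.37, 2.12], [-1.25, 1.32], [0.18, 2.47], [-1.1, 4.24], [0.23, 1.98], [-2.94, 2.94]. Speed limits (rad/s): [2.57, 2.57, 3.14, 3.14, 3.14, 3.14, 3.14].

## Interface

Orientations are given as [roll, pitch, yaw] about the fixed x, y, z axes, in that order (R = Rz(yaw) Ry(pitch) Rx(roll)).
In Python, from cell import ctrl gives the robot as it stands.
- The arm moves only by the shell command python3 -m handwheel 'ROWS'. ROWS is JSON, a list of rows, each a list of 3 entries, a list of its own where there are three numbers: the turn, a rotation vector about the tool's x, y, z in degrees, then the shift along the tool's x, y, z in m, then the closure, from 0 (fully open) to 1 (shut). A call has 1 to 5 rows; each row shifts and turns the commanded pose from where the row before left it, along the tool's axes as they then stand; what a row does not reach is not made up. A row lasts 1/12 s, in which the tool goes at most 41.7 mm and 7.16 degrees, less where a joint would pass 70% of its speed; a pose out of reach is approached as far as the arm can. A call is refused whole if a number of a shift passes 0.0417 or a number of a turn 7.16, either way. A call with a gripper value outside its range is refused whole. The fingers move at their own pace and stop on an object; the grip force is fixed at half the most. Time passes only in rows, so rows that do not move let the fingers close. It gives the time, the measured TCP pose, the force, the opening and the grip force at its end, in the units of the state.
- ctrl.read_state(): the state, without advancing time (a new reading comes with each control period).
- ctrl.get_image(name): name is "scene" or "top" or "wrist"; returns a dict with "pixels" (480x640x3 uint8, red, green, blue), "fx", "fy", "cx", "cy" (pixels), "pose" (4x4, takes a point from camera to world coordinates); the wrist camera has in their place "T_tool_cam" (4x4, takes a point from camera to tool coordinates, whose origin is the TCP and whose axes are the flange's). Camera axes: x right, y up, looking along -z (the intrinsics and any distortion apply to the point x, -y, -z); pixel columns grow to the right and rows downward; lengths in mm; the calibration is good to about 2 mm. A picture is of the moment at which its call begins: read the wrist's pose just before it. There is no depth.
- ctrl.finish_job(): hands the job in; it is judged then, once.
The state is a dict: "clock": time; "qpos": joint angles; "qd": joint speeds; "tau": joint torques, N m; "eef_pos": TCP position; "tool_rot": TCP orientation; "force": force on the tool from outside, world axes, zero at the start; "torque": the same for the moment, N m; "width": finger opening in mm; "gripper_force": force on a finger pad.
Only numpy, scipy, OpenCV 4.12 (cv2) and the standard library are available. Lean on these libraries where they do the work, as an engineer would, in place of code of your own. Each camera call takes 0.05 s, during which the arm holds its last target. There are 200 camera calls.

## Task

Mix the sealed canister the gentle way: roll it over the counter on its side, without gripping it or lifting it off the counter and without sending it off fast, and stop it lying inside the taped rectangle. Then leave it there at rest, and do not disturb the bowl, the jar or the carton standing around.

Things in the scene. Friction and masses are not known exactly. Their poses are not given: they have to be found in the camera images.
- canister: Steel canister lying on its side, a cylinder 60 mm in diameter and 150 mm long, 0.3 to 0.54 kg, with a grey cap at one end and a paper label part-way round. Origin at its centre (on the axis, 30 mm above the counter); x along the axis towards the cap, y and z turn as it rolls; at the start z and the label point up. It rolls when pushed square to its axis; from 0.1 m/s it coasts 12 mm, from 0.2 m/s 50 mm.
- cap_end (a point): Centre of the canister's cap end face, on the axis, 75 mm from its centre.
- base_end (a point): Centre of the canister's other end face, on the axis, 75 mm from its centre.
- bay: Rectangle of flat 8 mm wide black tape on the white counter, with no step: 230 by 100 mm inside the tape, fixed. Origin at its centre on the counter; x along its 230 mm length (roughly away from the robot), y across its width, z up. The canister starts 190 to 240 mm to its left or right, the axis within 0.1 rad of its length, so that rolling straight, square to its axis, brings it in.
- bowl: Steel bowl 120 mm across and 45 mm high, standing to the left of the work. Origin under its centre. Leave it alone.
- jar: Glass jar with a steel cap, 72 mm in diameter and 100 mm high, standing to the right of the work. Origin under its centre. Leave it alone.
- dressing_box: Closed white carton 80 x 200 x 60 mm high with a grey slot on top, standing beyond the work. Origin under its centre. Leave it alone.

How it is judged (in metres and radians):
On the way:
1. the canister has rolled upside down on the counter (its label turned to the underside) (angle between canister's own z axis and vertical above 2.4 rad and height (world z) of canister below 0.036 m), for 0.02 s.
At the end, for the whole second after the job is handed in: The canister lies at rest on its side on the counter, wholly inside the taped rectangle seen from above: the centres of both its end faces within 20 mm of the rectangle's long midline and within 116 mm of its centre lengthwise; bowl, jar and carton within 20 mm of where they were (y of cap_end in the frame of bay between -0.02 and 0.02 m and y of base_end in the frame of bay between -0.02 and 0.02 m and x of cap_end in the frame of bay between -0.116 and 0.116 m and x of base_end in the frame of bay between -0.116 and 0.116 m and height (world z) of canister between 0.026 and 0.034 m and linear speed of canister below 0.01 m/s and angular speed of canister below 0.3 rad/s and distance of each of bowl, jar, dressing_box from where it was at the start of the episode below 0.02 m); the robot touches nothing.
It fails at once if the canister is lifted, or tipped up, more than 12 mm off the counter (height (world z) of any of canister, cap_end, base_end above 0.042 m).
It fails at once if the canister is gripped or squeezed (more than 35 N between the fingers and it) (contact force between the fingers and canister above 35 N).
It fails at once if the canister is sent off fast (over 0.5 m/s) (linear speed of canister above 0.5 m/s).
It fails at once if the bowl, the jar or the carton is disturbed (moved more than 20 mm) (distance of any of bowl, jar, dressing_box from where it was at the start of the episode above 0.02 m).
It also fails if it takes over 42 s, if anything falls off the work surface, if the arm or the gripper's body presses on something with over 40 N, if the wrist force passes 120 N, or if a joint passes its speed limit or range.

## Working session

There is one attempt and no reset: what is moved stays moved. The work goes in short steps, Python scripts to look and compute and a shell command to move; the robot and the scene stay as the last step left them, time stands still between calls to the robot, and variables do not carry over. Pictures are saved under pics/ and viewed, at most 10 in all, crops included, and the job is handed in when it is done.

```bash
mkdir -p pics; ls; python3 - <<'E'
from cell import ctrl
import cv2,numpy as np
s=ctrl.read_state();print(s)
for n in("top","scene"):
    d=ctrl.get_image(n);cv2.imwrite(f"pics/{n}1.png",d["pixels"][:,:,::-1]);print(n,d["fx"],d["fy"],d["cx"],d["cy"],np.round(d["pose"],3).tolist(),[k for k in d])
E
```

```text
pics
{'clock': 0.0, 'qpos': array([ 1.06719707,  0.62937076,  0.03842539,  1.51840412, -0.02704321,
        0.99627543, -0.01999255]), 'qd': array([ 1.34722979e-03, -2.21571955e-03, -1.86417812e-03,  3.16538400e-04,
       -8.22669396e-05,  2.50827165e-04, -4.99514397e-04]), 'tau': array([ 1.45738418e-04, -5.63399971e+01,  1.22628573e+00, -1.93443310e+01,
        1.10959390e-02,  1.05764242e-02,  1.22501604e-05]), 'eef_pos': array([ 275.33977572, -588.09493505,  230.36125486]), 'tool_rot': array([-3.13965188e+00, -1.83954470e-05,  4.37795764e-01]), 'force': array([ 0.01366869,  0.32497718, -0.3360994 ]), 'torque': array([-0.02815415,  0.02687971,  0.0302062 ]), 'gripper_force': 0.0, 'width': 85.34181557092477}
top 534.3635836054558 534.3635836054558 315.6738557818064 239.70595425505476 [[0.021, 0.985, -0.173, 433.225], [-0.999, 0.025, 0.021, 14.262], [0.025, 0.172, 0.985, 1211.782], [0.0, 0.0, 0.0, 1.0]] ['pixels', 'fx', 'fy', 'cx', 'cy', 'pose']
scene 489.53576711490405 489.53576711490405 325.8690895000133 238.22016342616698 [[-0.413, -0.659, 0.629, 1340.148], [0.911, -0.293, 0.291, 320.55], [-0.007, 0.693, 0.721, 826.956], [0.0, 0.0, 0.0, 1.0]] ['pixels', 'fx', 'fy', 'cx', 'cy', 'pose']
```

View pics/top1.png

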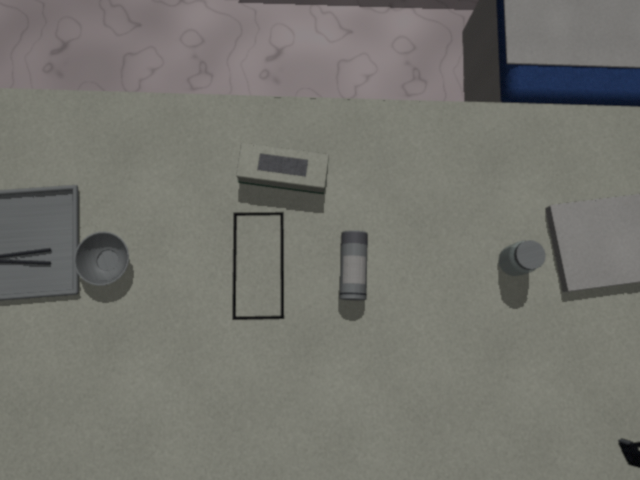

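The top view shows the bay around (258,265), the canister at (354,265), the jar at (522,258), the bowl at (102,259) and the carton at (283,168). The canister has to be pushed to the left (+y).

```bash
cat > h.py <<'E'
from cell import ctrl
import cv2,numpy as np
def ray(d,uv,z):
    uv=np.atleast_2d(np.float64(uv));P=d["pose"]
    c=np.c_[(uv[:,0]-d["cx"])/d["fx"],-(uv[:,1]-d["cy"])/d["fy"],-np.ones(len(uv))]@P[:3,:3].T
    z=np.broadcast_to(z,len(uv))
    return P[:3,3]+c*((z-P[2,3])/c[:,2])[:,None]
E
python3 - <<'E'
from h import *
d=ctrl.get_image("top");im=d["pixels"][:,:,::-1].copy();g=cv2.cvtColor(im,cv2.COLOR_BGR2GRAY)
m=(g<45).astype(np.uint8);m[:,:220]=0;m[:,300:]=0;m[:205]=0;m[330:]=0
c,_=cv2.findContours(m,cv2.RETR_EXTERNAL,cv2.CHAIN_APPROX_NONE);c=max(c,key=cv2.contourArea)
W=ray(d,c[:,0],0)[:,:2].astype(np.float32);r=cv2.minAreaRect(W);print("bay",r,cv2.boxPoints(r).round(1).tolist())
print("rough can ends/sides z30", ray(d,[[354,232],[354,299],[341,265],[367,265]],30).round(1).tolist())
print("jar top",ray(d,[[529,255]],100).round(0).tolist(),"carton near edge",ray(d,[[238,183],[326,192]],60).round(0).tolist())
s=cv2.resize(im[215:325,300:410],None,fx=5,fy=5,interpolation=cv2.INTER_CUBIC)
s=cv2.convertScaleAbs(s,alpha=1.5);cv2.imwrite("pics/can.png",s)
E
```

```text
bay ((584.7642822265625, 119.79023742675781), (241.47988891601562, 110.90067291259766), 1.8155298233032227) [[462.29998779296875, 171.39999389648438], [465.79998779296875, 60.5], [707.2000122070312, 68.19999694824219], [703.7000122070312, 179.0]]
rough can ends/sides z30 [[660.3, -96.7, 30.0], [509.8, -98.0, 30.0], [584.6, -68.3, 30.0], [586.0, -126.4, 30.0]]
jar top [[607.0, -463.0, 100.0]] carton near edge [[759.0, 165.0, 60.0], [743.0, -31.0, 60.0]]
```

View pics/can.png

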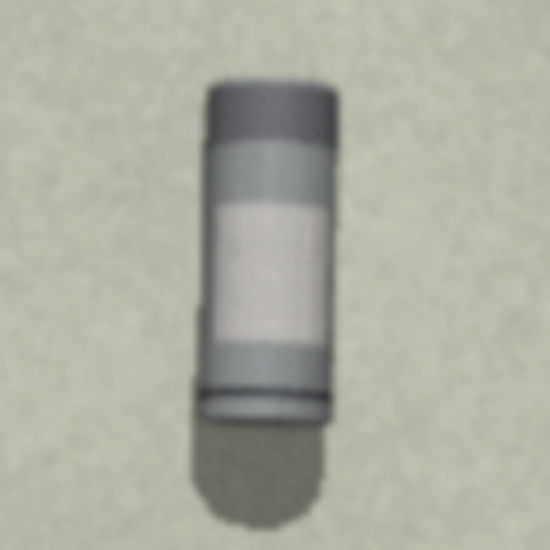

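View pics/scene1.png

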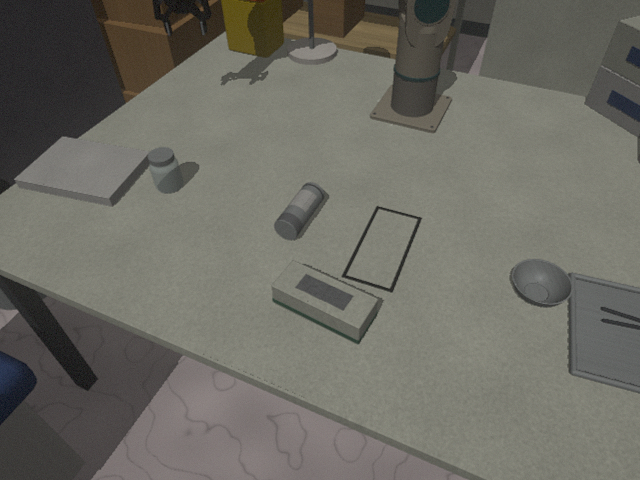

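The top view puts the canister centre at about (585,-97), axis yaw -0.016. It is 150 x 58 mm at z=30, which matches the given sizes. The bay centre is at (585,120), yaw 0.032, and its outside measures 241x111 mm against the expected 246x116 mm. The crop shows the cap end at the far side, and the scene view shows the same layout with clear space around the canister. I'll push with the open fingers lined up along the axis, so there are two contacts.

```bash
R='python3 -m handwheel'
python3 -m handwheel '[[[0,0,-6.4],[0,0,0],0],[[0,0,-6.4],[0,0,0],0],[[0,0,-6.4],[0,0,0],0],[[0,0,-6.4],[0,0,0],0],[[0,0,-6.4],[0,0,0],0]]'
python3 -m handwheel '[[[0,0,-6.4],[0,0,0],0],[[0,0,-6.4],[0,0,0],0],[[0,0,-6.4],[0,0,0],0],[[0,0,-6.4],[0,0,0],0],[[0,0,-6.4],[0,0,0],0]]'
python3 -m handwheel '[[[0,0,0],[0.022,0.021,0],0],[[0,0,0],[0.026,0.021,0],0],[[0,0,0],[0.026,0.021,0],0],[[0,0,0],[0.026,0.021,0],0],[[0,0,0],[0.026,0.021,0],0]]'
python3 -m handwheel '[[[0,0,0],[0.026,0.021,0],0],[[0,0,0],[0.026,0.021,0],0],[[0,0,0],[0.026,0.021,0],0],[[0,0,0],[0.026,0.021,0],0],[[0,0,0],[0.026,0.021,0],0]]'
```

```text
clock: 0.57
eef_pos: [275.5, -588.5, 230.9]
tool_rot: [-3.141, -0.0, 1.002]
force: [-0.1, -0.7, -1.1]
width: 85.5
gripper_force: 0.0
clock: 0.98
eef_pos: [275.3, -588.5, 230.9]
tool_rot: [-3.141, -0.001, 1.56]
force: [-0.0, 0.6, -0.0]
width: 85.6
gripper_force: 0.0
clock: 1.4
eef_pos: [383.1, -463.0, 231.1]
tool_rot: [-3.141, -0.0, 1.554]
force: [1.0, -1.5, 0.0]
width: 85.3
gripper_force: 0.0
clock: 1.82
eef_pos: [490.3, -334.7, 231.1]
tool_rot: [-3.141, -0.0, 1.555]
force: [0.3, -0.2, -0.3]
width: 85.6
gripper_force: 0.0
```

```bash
python3 -m handwheel '[[[0,0,0],[0.03,0.019,0],0],[[0,0,0],[0.03,0.019,0],0],[[0,0,0],[0.03,0.019,0],0],[[0,0,0],[0.03,0.019,0],0],[[0,0,0],[0.025,0.016,0],0]]'
python3 -m handwheel '[[[0,0,0],[0,0,0.03],0],[[0,0,0],[0,0,0.035],0],[[0,0,0],[0,0,0.035],0],[[0,0,0],[0,0,0.03],0],[[0,0,0],[0,0,0.03],0]]'
python3 -m handwheel '[[[0,0,0],[0,0,0.02],0],[[0,0,0],[0,0,0.02],0],[[0,0,0],[0,0,0.015],0],[[0,0,0],[0,0,0.01],0],[[0,0,0],[0,0,0],0]]'
python3 - <<'E'
from h import *
for n in("wrist","top"):
    d=ctrl.get_image(n);cv2.imwrite(f"pics/{n}2.png",d["pixels"][:,:,::-1])
s=cv2.resize(cv2.imread("pics/top2.png")[180:360,200:440],None,fx=3,fy=3);cv2.imwrite("pics/top2c.png",s)
E
```

```text
clock: 2.23
eef_pos: [585.1, -189.6, 231.1]
tool_rot: [3.141, -0.001, 1.557]
force: [0.4, 0.2, -0.4]
width: 85.3
gripper_force: 0.0
clock: 2.65
eef_pos: [583.4, -192.5, 69.5]
tool_rot: [-3.141, -0.0, 1.555]
force: [-0.1, -0.4, -0.8]
width: 85.7
gripper_force: 0.0
clock: 3.07
eef_pos: [582.3, -192.1, 4.0]
tool_rot: [-3.138, -0.001, 1.555]
force: [0.6, 0.5, 0.4]
width: 85.4
gripper_force: 0.0
```

View pics/top2c.png

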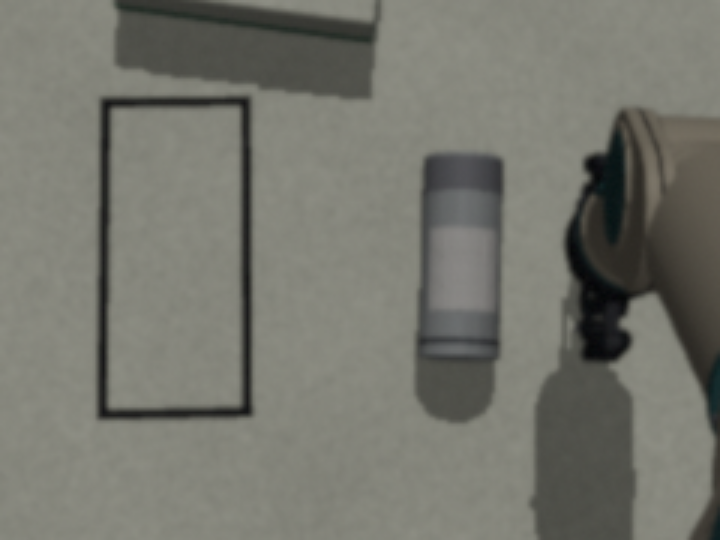

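View pics/wrist2.png

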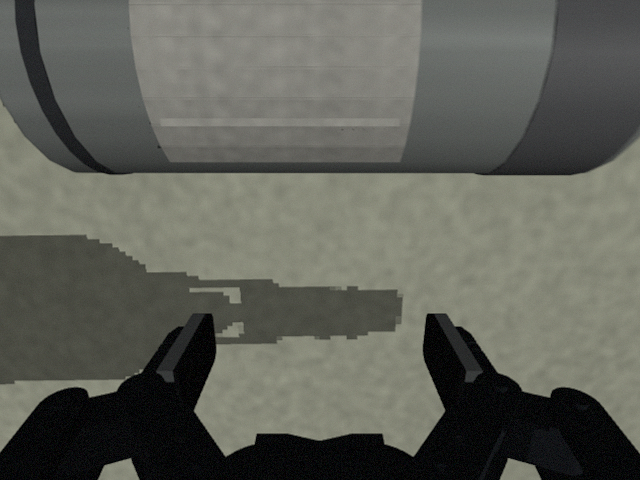

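The pictures show the canister at crop columns 422-502, with the fingers behind it and parallel to it. The canister's edge lies level at wrist row 172. I'll approach and push gently.

```bash
python3 -m handwheel '[[[0,0,0],[0.008,0,0],0],[[0,0,0],[0.01,0,0],0],[[0,0,0],[0.008,0,0],0],[[0,0,0],[0.006,0,0],0],[[0,0,0],[0.004,0,0],0]]'
python3 -m handwheel '[[[0,0,0],[0.004,0,0],0],[[0,0,0],[0.004,0,0],0],[[0,0,0],[0.004,0,0],0],[[0,0,0],[0.004,0,0],0],[[0,0,0],[0.004,0,0],0]]'
python3 -m handwheel '[[[0,0,0],[0.005,0,0],0],[[0,0,0],[0.005,0,0],0],[[0,0,0],[0.006,0,0],0],[[0,0,0],[0.006,0,0],0],[[0,0,0],[0.006,0,0],0]]'
python3 -m handwheel '[[[0,0,0],[0.006,0,0],0],[[0,0,0],[0.006,0,0],0],[[0,0,0],[0.006,0,0],0],[[0,0,0],[0.006,0,0],0],[[0,0,0],[0.006,0,0],0]]'
python3 - <<'E'
from h import *
for n in("wrist","top"):
    d=ctrl.get_image(n);cv2.imwrite(f"pics/{n}3.png",d["pixels"][:,:,::-1])
a=cv2.resize(cv2.imread("pics/top3.png")[180:360,200:440],(400,300));b=cv2.resize(cv2.imread("pics/wrist3.png"),(400,300))
cv2.imwrite("pics/c3.png",np.hstack([a,b]))
E
```

```text
clock: 3.58
eef_pos: [585.0, -154.5, 6.9]
tool_rot: [3.141, -0.001, 1.557]
force: [0.5, 0.0, -0.3]
width: 85.3
gripper_force: 0.0
clock: 4.0
eef_pos: [584.8, -136.4, 6.3]
tool_rot: [-3.142, 0.0, 1.554]
force: [1.0, -0.9, 0.2]
width: 85.4
gripper_force: 0.7
clock: 4.42
eef_pos: [585.3, -107.6, 6.3]
tool_rot: [3.142, -0.0, 1.555]
force: [0.0, -0.2, -0.2]
width: 85.3
gripper_force: 0.1
clock: 4.83
eef_pos: [585.8, -77.9, 6.3]
tool_rot: [3.142, -0.0, 1.555]
force: [-0.3, -0.6, 0.6]
width: 85.4
gripper_force: 0.1
```

View pics/c3.png

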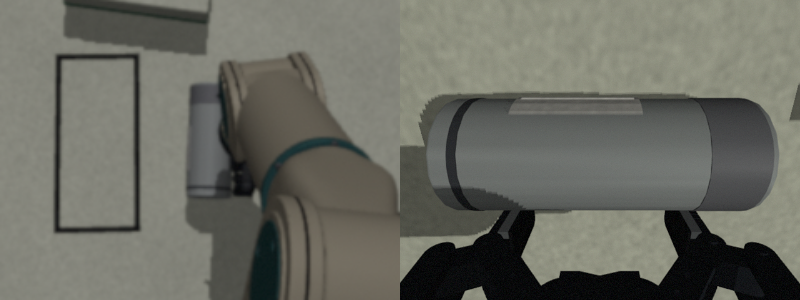

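The label has turned to the left side and the canister rolls square against both fingertips (wrist half, row 210). The offset from TCP to canister centre is about 42 mm. I'll continue.

```bash
python3 -m handwheel '[[[0,0,0],[0.006,0,0],0],[[0,0,0],[0.006,0,0],0],[[0,0,0],[0.006,0,0],0],[[0,0,0],[0.006,0,0],0],[[0,0,0],[0.006,0,0],0]]'
python3 -m handwheel '[[[0,0,0],[0.006,0,0],0],[[0,0,0],[0.006,0,0],0],[[0,0,0],[0.006,0,0],0],[[0,0,0],[0.006,0,0],0],[[0,0,0],[0.006,0,0],0]]'
python3 -m handwheel '[[[0,0,0],[0.006,0,0],0],[[0,0,0],[0.006,0,0],0],[[0,0,0],[0.006,0,0],0],[[0,0,0],[0.006,0,0],0],[[0,0,0],[0.006,0,0],0]]'
python3 -m handwheel '[[[0,0,0],[0.006,0,0],0],[[0,0,0],[0.006,0,0],0],[[0,0,0],[0.006,0,0],0],[[0,0,0],[0.006,0,0],0],[[0,0,0],[0.006,0,0],0]]'
python3 -m handwheel '[[[0,0,0],[0.005,0,0],0],[[0,0,0],[0.004,0,0],0],[[0,0,0],[0.003,0,0],0],[[0,0,0],[0.002,0,0],0],[[0,0,0],[0.001,0,0],0]]'
python3 -m handwheel '[[[0,0,0],[0,0,0],0],[[0,0,0],[0,0,0],0]]'
python3 - <<'E'
from h import *
for n in("wrist","top"):
    d=ctrl.get_image(n);cv2.imwrite(f"pics/{n}4.png",d["pixels"][:,:,::-1])
a=cv2.resize(cv2.imread("pics/top4.png")[190:340,210:330],(480,600));b=cv2.resize(cv2.imread("pics/wrist4.png"),(320,240))
b=cv2.copyMakeBorder(b,0,360,0,0,0);cv2.imwrite("pics/c4.png",np.hstack([a,b]))
E
```

```text
clock: 5.35
eef_pos: [586.3, -48.2, 6.4]
tool_rot: [3.141, 0.0, 1.555]
force: [-0.5, -0.5, 1.2]
width: 85.3
gripper_force: 0.2
clock: 5.77
eef_pos: [586.7, -17.9, 6.3]
tool_rot: [-3.142, -0.0, 1.555]
force: [-0.4, 0.3, -0.3]
width: 85.4
gripper_force: 0.1
clock: 6.18
eef_pos: [587.3, 12.0, 6.3]
tool_rot: [3.142, -0.0, 1.555]
force: [0.4, -0.0, 0.9]
width: 85.7
gripper_force: 0.1
clock: 6.6
eef_pos: [587.7, 42.0, 6.3]
tool_rot: [-3.142, -0.0, 1.555]
force: [0.6, -0.1, -0.1]
width: 85.7
gripper_force: 0.1
clock: 7.02
eef_pos: [588.0, 56.7, 6.3]
tool_rot: [3.142, -0.0, 1.555]
force: [0.0, 0.1, -0.6]
width: 85.4
gripper_force: 0.0
clock: 7.18
eef_pos: [587.9, 56.1, 6.3]
tool_rot: [-3.142, 0.0, 1.554]
force: [0.1, 0.6, 0.7]
width: 85.4
gripper_force: 0.0
```

View pics/c4.png

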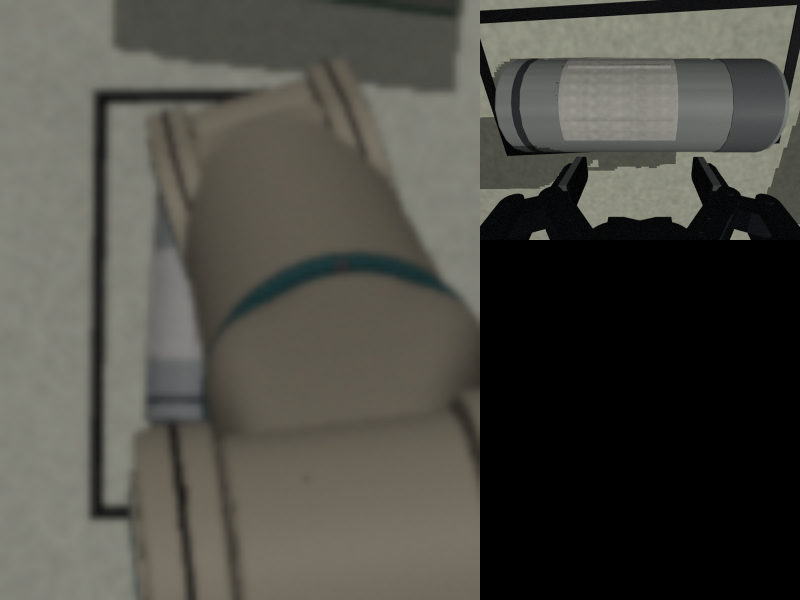

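The label is up again after one full roll, so the canister has been upside down on the way. It coasted about 11 mm ahead of the fingers and lies inside the tape (crop left edge 148, tape at 101). I'll back off to measure it clear of the arm.

```bash
python3 -m handwheel '[[[0,0,0],[-0.02,0,0],0],[[0,0,0],[-0.03,0,0],0],[[0,0,0],[-0.035,0,0],0],[[0,0,0],[-0.03,0,0],0],[[0,0,0],[-0.02,0,0],0]]'
python3 -m handwheel '[[[0,0,0],[0,0,0],0],[[0,0,0],[0,0,0],0]]'
python3 - <<'E'
from h import *
d=ctrl.get_image("top");im=d["pixels"][:,:,::-1]
cv2.imwrite("pics/top5.png",cv2.convertScaleAbs(cv2.resize(im[205:325,225:325],(500,600),interpolation=cv2.INTER_CUBIC),alpha=1.4))
E
```

```text
clock: 7.7
eef_pos: [585.2, -83.5, 6.3]
tool_rot: [-3.141, 0.003, 1.551]
force: [-0.8, 0.0, 0.3]
width: 85.4
gripper_force: 0.0
clock: 7.87
eef_pos: [585.5, -80.8, 6.3]
tool_rot: [-3.142, 0.001, 1.551]
force: [0.2, 0.3, -0.5]
width: 85.6
gripper_force: 0.0
```

View pics/top5.png

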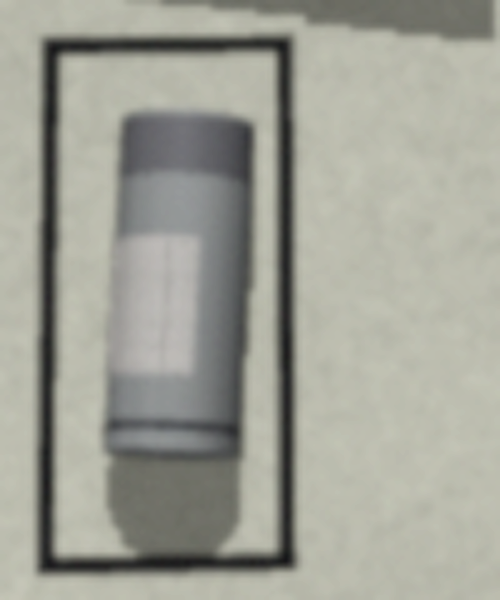

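The canister lies inside the tape with its cap end at crop (188,115) and its base end at (172,450). I'll convert these to bay coordinates.

```bash
python3 - <<'E'
from h import *
d=ctrl.get_image("top")
p=ray(d,[[225+188/5,205+115/5],[225+172.5/5,205+450/5]],30)[:,:2]
a=.0317;R=np.array([[np.cos(a),np.sin(a)],[-np.sin(a),np.cos(a)]])
print(p,(p-[584.8,119.8])@R.T)
E
```

```text
[[664.18222579 109.30205516]
 [513.88114755 110.41072225]] [[ 79.00961481 -13.00866577]
 [-71.18081287  -7.13680943]]
```

Both ends are within limits: y is -13 and -7 mm (limit 20) and x is +79 and -71 mm (limit 116). The canister hasn't rolled since the last view, so I'm handing in.

```bash
python3 -c "
from cell import ctrl
print(ctrl.finish_job())"
```

```text
the job is handed in; nothing more can be done
None
```

I rolled the canister one full turn into the taped rectangle and handed the job in at about 8 s of the 42 s; by my last measurement its ends are 13 mm and 7 mm off the midline (limit 20 mm), the arm is clear and never went near the bowl, jar or carton, but the hand-in returned no verdict.

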